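Clip the filter carton's lid up: clip held open over the card edge

TASK

On the coffee counter, fold the hinged lid of the cardboard filter carton up until it stands fully upright, flat against the carton's tall back card. Then squeeze the handles of the spring clip to open it, take it off the wall of the wooden caddy, and hold it over the middle of the top edge of the lid and back card with its jaws wide open, one jaw well down on each side, the clip touching neither the cards nor the carton. Finish while still holding the clip like that, squeezed open and hovering around the edge (a price card will be slipped in before it shuts); do not let go, and leave the other things on the counter where they are.

Things in the scene. Friction and masses are not known exactly. Their poses are not given: they have to be found in the camera images.
- carton: Open brown cardboard carton of paper filters, 100 mm (its x) by 160 mm (its y) by 80 mm high, fixed to the counter. Origin: centre of its underside; z up. A fixed upright back card, 4 mm thick, 160 mm wide, continues its rear wall (x +46 to +50 mm) up to 166 mm above the counter. The filters inside stay below the rim.
- lid (a joint): Angle of the stiff card lid (86 mm long, 156 wide, 4 thick) about its hinge, along the carton's y at x = +42 mm, z = 80 mm in the carton's frame. 0 = flat on the rim, free edge towards the carton's -x side; 1.571 = upright against the back card, where it stops. Stays where it is left; turning it takes about 0.08 N m. Starts between 0.75 and 1.1.
- lid_edge (a point): Middle of the lid's free edge. At lid angle a it lies about 86 mm * cos(a) before (-x) and 86 mm * sin(a) above the hinge.
- card_edge (a point): Fixed point on the carton, with the carton's axes: middle of the top edge (166 mm above the counter) of the 8 mm thick pair made by the upright lid (its x from -4 to 0 mm) and the back card (0 to +4 mm).
- caddy: Open wooden caddy, 120 mm (its x) by 140 mm (its y) by 65 mm high, walls 6 mm, fixed to the counter, holding white packets up to 55 mm high. Origin: centre of its underside; z up. The clip is parked astride its front (-x) wall, whose middle plane is at x = -57 mm.
- clip: White plastic peg-type spring clip, 40 mm wide (its y) and 78 mm tall, about 60 g: two levers on a steel pivot coil (along y, radius 5 mm, 44 mm long). Origin: centre of the coil; z up along the handles. Parked, it stands jaws down, coil on the caddy wall, origin 70 mm above the counter, axes along the caddy's. Handles reach 38 mm above the origin, jaws about 38 mm below.
- jaw_front (a joint): Opening angle of the clip's -x lever: 0 = as parked on the 6 mm wall, about -0.04 = shut, 0.24 = fully open.
- jaw_rear (a joint): The same for the +x lever.
- jaw_front_tip (a point): Inner side of the tip of the -x jaw, mid-width.
- jaw_rear_tip (a point): Inner side of the tip of the +x jaw, mid-width.
- tamper: Bystander: steel coffee tamper, 58 mm across, 88 mm high, standing between the carton and the caddy. Origin under its centre.
- cup: Bystander: small white cup, 64 mm across, 55 mm high, standing between the carton and the caddy, further from the robot. Origin under its centre.
- jug: Bystander: steel milk jug with a handle, 84 mm across, 100 mm high, at the left. Origin under its centre.
- cup2: Bystander: white mug, 72 mm across, 60 mm high, at the right. Origin under its centre.
- jar: Bystander: jar of coffee, 80 mm across, 140 mm high, at the far left. Origin under its centre.
- spoon: Bystander: spoon lying at the far middle.
- portafilter: Bystander: portafilter with a black handle, lying at the far right, 40 mm high.
- clip_grip (a point): Where to squeeze: midway between the handles, 25 mm above the coil's centre, with the clip's axes. Squeeze along the clip's x. Parked, the handles flare to 43 mm over their outer faces at the top; fully squeezed (about 10 N here) they stop, parallel, 26 mm over their outer faces. The jaws then gape 24 mm inside at the tips and 18 mm just below the coil, and let go of the wall.
Not all that is in view belongs to the job. Of the things that look like the carton, the middle-sized one is meant.

How it is judged:
By the outcome, as a careful person would: the job done as asked, in the order asked, and still so for the second after the job is handed in, while the arm keeps its last pose, push and grip.
It also fails if it takes over 58 s, if anything falls off the work surface, if the arm or the gripper's body presses on something with over 40 N, if the wrist force passes 120 N, or if a joint passes its speed limit or range.

ROBOT

A 6-joint arm with a two-finger parallel gripper is mounted at the origin on the work surface. World frame = base frame: x ahead of the robot, y to its left, z up, the work surface at z = 0. Lengths are in mm, angles in rad, forces in N, time in s.
With the tool pointing down it reaches from about 250 to 800 mm from the base axis. Payload 3.9 kg.
Tool frame: the origin (TCP) lies between the finger pads; the fingertips stand ctrl.nose_length ahead of it and the grasp point (between the pads) is the TCP (ctrl.nose_length is the distance from the TCP to the fingertips, in mm); z points along the fingers, y is the line along which they close (so a half turn about z gives the same grasp; the last joint's range is limited). The gripper opens to 85 mm and grips with 20 to 120 N. Pads are 22 mm wide; open, the fingers measure 114 mm over their backs; the gripper's body (76 mm by 85 mm) begins 54 mm behind the grasp point. The pads swing forward as they close: fully open they stand 13 mm farther back than shut.
Start: joints at [1.336, 0.26, -0.138, 1.173, 0, 1.571], TCP at [122.136, 510.586, 250.304] pointing down, gripper open.
Joint ranges: [-2.78, 2.78], [-0.83, 1.72], [-1.28, 1.37], [-1.9, 2.12], [-1.57, 1.48], [-3.14, 3.14]. Speed limits (rad/s): [2.57, 2.57, 3.14, 3.14, 3.14, 3.14].

INTERFACE

Orientations are given as a unit quaternion [x, y, z, w].
In Python, from workcell import ctrl, read_camera, regions_of gives the robot as it stands.
- The arm moves only by the shell command python3 -m pendant 'ROWS' [FORCE]. ROWS is JSON, a list of rows, each an object with "xyz": the shift along the tool's x, y, z in mm, a list of three; "turn": the turn about the tool's z in degrees; "claw": the finger opening in mm, from 0 to 85.4. In form: [{"xyz": [x, y, z], "turn": turn, "claw": claw}, ...]. A call has 1 to 5 rows; each row shifts and turns the commanded pose from where the row before left it, along the tool's axes as they then stand; what a row does not reach is not made up. A row lasts 1/10 s, in which the tool goes at most 50 mm and 8.59 degrees, less where a joint would pass 70% of its speed; a pose out of reach is approached as far as the arm can. A call with a gripper value outside its range is refused whole. The fingers move at their own pace and stop on an object; FORCE is the grip in N (left out, the last holds). Time passes only in rows, so rows that do not move let the fingers close. It gives the time, the measured TCP pose, the force, the opening and the grip force at its end, in the units of the state.
- ctrl.get_state(): the state, without advancing time (a new reading comes with each control period).
- read_camera(name): name is "scene" or "top" or "wrist"; returns a dict with "img" (400x640x3 uint8, blue, green, red), "vfov" (degrees; the focal length in pixels is half the picture's height over the tangent of half this angle, whatever the lens; pixels are square), "cx", "cy" (the principal point, pixels), "k1" (the pictures are not rectified: a ray, as slopes to the right and down, at radius r is drawn at 1 + k1 r^2 times it, then the intrinsics apply), "cam_to_world" (4x4, takes a point from camera to world coordinates). Camera axes: x right, y down, z forward; pixel columns grow to the right and rows downward; lengths in mm; the calibration is good to about 2 mm. A picture is of the moment at which its call begins. There is no depth.
- ctrl.hand_in(): hands the job in; it is judged then, once.
Trained networks look in the newest picture that a camera, given by its name, has taken for a name from the list of things; names that differ only in an ending like _2 or _b are one class to them, and where a whole thing is asked for, a point or a joint stands for the part that bears it (a point fixed in the world has none). Each returns a list of dicts, best first, with "confidence" (0 to 1); they miss things now and then, are a little off and sometimes report something else, mostly with a low value. They report only what shows in the picture. A call takes as long as a camera call. They do not tell look-alikes from the thing itself.
- regions_of(camera, label): "mask" (400x640 bool, what is visible of it) and "uv" ([column, row] in pixels, amid what is visible of it).
The state is a dict: "time_s": time; "joint_positions": joint angles; "qvel": joint speeds; "joint_efforts": joint torques, N m; "tcp_pos": TCP position; "orientation": TCP orientation; "contact_force": force on the tool from outside, world axes, zero at the start; "moment": the same for the moment, N m; "gripper_width": opening from 0.0 (shut) to 1.0 (fully open); "finger_force": force on a finger pad.
Only numpy, scipy, OpenCV 4.12 (cv2) and the standard library are available. Lean on these libraries where they do the work, as an engineer would, in place of code of your own. Each camera call takes 0.05 s, during which the arm holds its last target. There are 200 camera calls.

## Working session

There is one attempt and no reset: what is moved stays moved. The work goes in short steps, Python scripts to look and compute and a shell command to move; the robot and the scene stay as the last step left them, time stands still between calls to the robot, and variables do not carry over. Pictures are saved under pics/ and viewed, at most 13 in all, crops included, and the job is handed in when it is done.

```bash
ls; mkdir -p pics; cat > h.py <<'E'
import numpy as np, cv2
from workcell import ctrl, read_camera, regions_of
def ray(c,uv):
    f=200/np.tan(np.radians(c["vfov"])/2)
    d=(np.array(uv,float)-[c["cx"],c["cy"]])/f
    s=d.copy()
    for _ in range(20): s=d/(1+c["k1"]*(s@s))
    T=np.array(c["cam_to_world"]); v=T[:3,:3]@np.array([s[0],s[1],1]); return T[:3,3],v
def atz(c,uv,z):
    o,v=ray(c,uv); return o+v*(z-o[2])/v[2]
def proj(c,p):
    f=200/np.tan(np.radians(c["vfov"])/2)
    T=np.array(c["cam_to_world"]); q=T[:3,:3].T@(np.array(p,float)-T[:3,3]); s=q[:2]/q[2]
    return s*(1+c["k1"]*(s@s))*f+[c["cx"],c["cy"]]
E
python3 - <<'E'
from h import *
print(ctrl.get_state(), ctrl.nose_length)
for n in ("scene","top"):
    c=read_camera(n); cv2.imwrite(f"pics/{n}0.png",c["img"]); print(n,c["vfov"],c["cx"],c["cy"],c["k1"],np.round(c["cam_to_world"],3).tolist())
    for l in ("carton","lid","caddy","clip","tamper","cup","jug","cup2","jar"):
        print(l,[(np.round(r["uv"]).tolist(),round(r["confidence"],2),int(r["mask"].sum())) for r in regions_of(n,l)])
E
```

```text
pics
{'time_s': 0.0, 'joint_positions': array([ 1.33599210e+00,  2.60665596e-01, -1.39394719e-01,  1.17272556e+00,
       -8.26388914e-07,  1.57081053e+00]), 'qvel': array([-0.00135886,  0.00014847,  0.00140757, -0.00031295, -0.00089188,
       -0.00016048]), 'joint_efforts': array([ 9.40672617e-04, -4.05679393e+01,  2.53923279e+01,  1.85857440e-02,
       -3.42128988e-05, -7.25758866e-06]), 'tcp_pos': array([121.98749872, 509.94447001, 249.46484793]), 'orientation': array([ 1.17139598e-01,  9.93114961e-01, -9.87973502e-04, -1.16102867e-04]), 'contact_force': array([ 0.56678943, -0.00443306,  0.50168587]), 'moment': array([-0.02866636, -0.04831084, -0.04014256]), 'finger_force': 0.0, 'gripper_width': 0.9997297807968849} 19.0
scene 50.221306343986214 323.12705078341645 197.40463634378173 -0.03495376567497813 [[-0.636, 0.391, -0.665, 1386.492], [0.772, 0.321, -0.549, 601.135], [-0.001, -0.863, -0.506, 756.956], [0.0, 0.0, 0.0, 1.0]]
carton [([297.0, 206.0], 0.95, 3007), ([208.0, 164.0], 0.8, 3031), ([342.0, 193.0], 0.57, 1133), ([394.0, 298.0], 0.52, 2189)]
lid [([220.0, 160.0], 0.64, 
[... 593 characters left out ...]
, 1908.697], [0.0, 0.0, 0.0, 1.0]]
carton [([350.0, 196.0], 0.84, 1418), ([345.0, 239.0], 0.75, 743), ([463.0, 196.0], 0.65, 2692), ([386.0, 158.0], 0.31, 524)]
lid [([464.0, 196.0], 0.86, 1833), ([348.0, 240.0], 0.74, 590), ([350.0, 191.0], 0.58, 698)]
caddy [([250.0, 194.0], 0.7, 1209), ([303.0, 221.0], 0.7, 181)]
clip [([248.0, 209.0], 0.68, 112), ([388.0, 158.0], 0.32, 512)]
tamper [([421.0, 249.0], 0.59, 371), ([299.0, 220.0], 0.46, 173)]
cup [([418.0, 248.0], 0.75, 369), ([298.0, 181.0], 0.55, 209), ([388.0, 159.0], 0.47, 504)]
jug [([182.0, 245.0], 0.96, 632)]
cup2 [([418.0, 248.0], 0.75, 369), ([298.0, 181.0], 0.55, 209), ([388.0, 159.0], 0.47, 504)]
jar [([230.0, 150.0], 0.87, 541)]
```

```bash
cd pics; python3 -c "
import cv2,numpy as np
cv2.imwrite('b.png',cv2.resize(np.vstack([cv2.imread('scene0.png'),cv2.imread('top0.png')]),(480,600)))"
```

```text
(no output)
```

View pics/scene0.png

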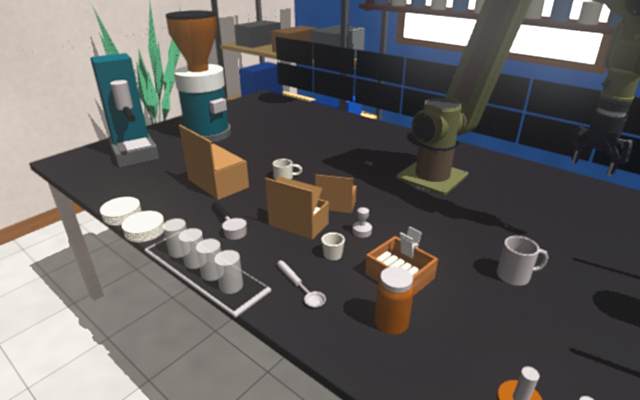

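View pics/top0.png

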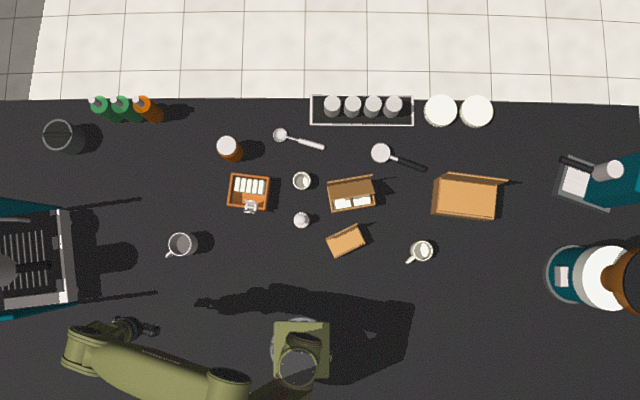

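The carton look-alikes, as scene / top pixels:
- large: (208,164) / (465,196)
- middle: (297,206) / (350,193)
- small: (337,193) / (345,240)

The middle one fits. It is about 47 px wide in the top view, which is roughly 160 mm, and the tamper and cup stand between it and the caddy. I'll confirm this in an enlarged crop.

```bash
python3 - <<'E'
import cv2,numpy as np
a=cv2.imread('pics/scene0.png')[160:300,250:450]; b=cv2.imread('pics/top0.png')[155:265,215:415]
cv2.imwrite('pics/crop1.png',np.vstack([cv2.resize(a,(480,336),interpolation=cv2.INTER_CUBIC),cv2.resize(b,(480,264),interpolation=cv2.INTER_CUBIC)]))
from h import *
c=read_camera("top")
for n,uv,z in (("carton",(350,193),80),("caddy",(250,194),60),("clip",(249,208),100),("tamper",(302,219),88),("cup",(301,181),55),("small",(345,240),50)): print(n,atz(c,uv,z).round())
E
```

```text
carton [ 571. -175.   80.]
caddy [566. 189.  60.]
clip [512. 186. 100.]
tamper [475.  -3.  88.]
cup [616.   3.  55.]
small [ 402. -159.   50.]
```

View pics/crop1.png

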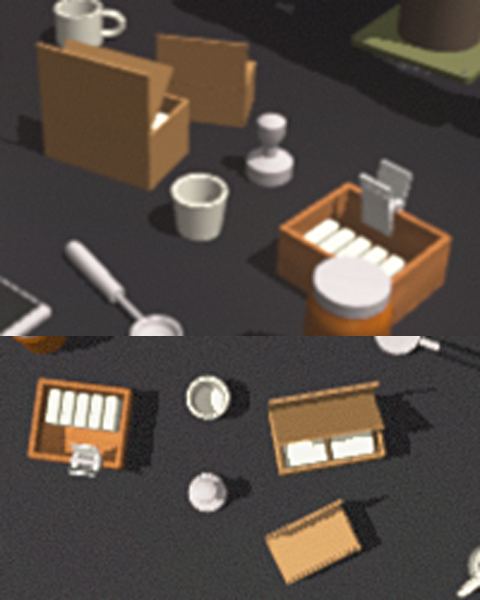

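The crop confirms it. The middle carton is the open one with white filters and a half-raised lid, and the clip sits on the caddy's near wall. I'll move so the wrist camera sees the clip.

```bash
python3 -m pendant '[{"xyz":[-36,-22,-5],"turn":0,"claw":85},{"xyz":[-36,-22,-5],"turn":0,"claw":85},{"xyz":[-36,-22,-5],"turn":0,"claw":85},{"xyz":[-36,-22,-5],"turn":0,"claw":85},{"xyz":[-36,-22,-5],"turn":0,"claw":85}]'
python3 -m pendant '[{"xyz":[-36,-22,-5],"turn":0,"claw":85},{"xyz":[-36,-22,-5],"turn":0,"claw":85},{"xyz":[-36,-22,-5],"turn":0,"claw":85},{"xyz":[0,0,0],"turn":0,"claw":85},{"xyz":[0,0,0],"turn":0,"claw":85}]'
python3 - <<'E'
from h import *
c=read_camera("wrist"); cv2.imwrite("pics/w1.png",c["img"]); print(c["vfov"],c["cx"],c["cy"],c["k1"],np.round(c["cam_to_world"],3).tolist())
for l in ("carton","lid","caddy","clip","tamper","cup"):
        print(l,[(np.round(r["uv"]).tolist(),round(r["confidence"],2),int(r["mask"].sum())) for r in regions_of("wrist",l)])
E
```

```text
time_s: 1.55
tcp_pos: [272.5, 360.5, 275.7]
orientation: [0.117, 0.993, 0.0, 0.0]
contact_force: [0.2, 0.3, 0.4]
gripper_width: 0.994
finger_force: 0.0
time_s: 2.05
tcp_pos: [361.8, 271.8, 290.4]
orientation: [0.118, 0.993, 0.0, -0.0]
contact_force: [-0.8, 1.3, 0.3]
gripper_width: 0.993
finger_force: 0.0
60.99983533195157 322.9460672891384 198.04740816844358 -0.04418072342117485 [[0.235, 0.927, 0.292, 286.014], [0.972, -0.225, -0.071, 289.396], [0.0, 0.301, -0.954, 414.805], [0.0, 0.0, 0.0, 1.0]]
carton [([27.0, 358.0], 0.86, 2442), ([26.0, 256.0], 0.64, 5163), ([319.0, 324.0], 0.25, 8260)]
lid [([10.0, 270.0], 0.57, 1524)]
caddy [([322.0, 324.0], 0.61, 7926)]
clip [([286.0, 317.0], 0.9, 1993)]
tamper [([147.0, 293.0], 0.73, 2302)]
cup []
```

View pics/w1.png

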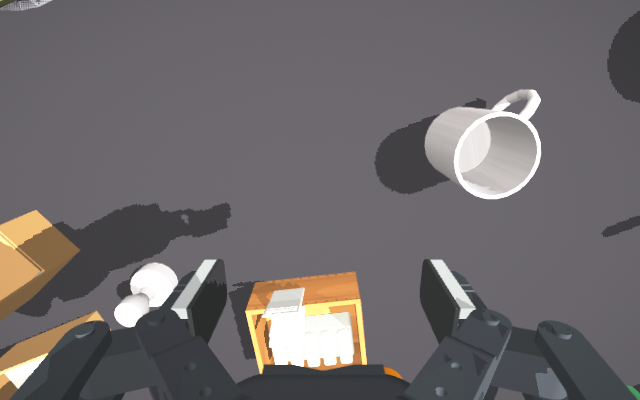

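The wrist view shows the caddy at (305,330) with the clip at (286,317). I'll centre on it for a measurement, then go on to the carton.

```bash
cat > shot.py <<'E'
import sys,pickle
from h import *
n=sys.argv[1]; c=read_camera("wrist"); cv2.imwrite(f"pics/{n}.png",c["img"])
m={l:regions_of("wrist",l) for l in sys.argv[2:]}
pickle.dump((c,m),open(n+".pkl","wb"))
for l in m: print(l,[(np.round(r["uv"]).tolist(),round(r["confidence"],2),int(r["mask"].sum())) for r in m[l]])
E
python3 -m pendant '[{"xyz":[-43,-13,0],"turn":0,"claw":85},{"xyz":[-43,-13,0],"turn":0,"claw":85},{"xyz":[-43,-13,0],"turn":0,"claw":85},{"xyz":[0,0,0],"turn":0,"claw":85},{"xyz":[0,0,0],"turn":0,"claw":85}]'
python3 shot.py wc caddy clip
python3 -m pendant '[{"xyz":[-16,-44,0],"turn":0,"claw":0},{"xyz":[-16,-44,0],"turn":0,"claw":0},{"xyz":[-16,-44,0],"turn":0,"claw":0},{"xyz":[-16,-44,0],"turn":0,"claw":0},{"xyz":[-16,-44,0],"turn":0,"claw":0}]'
python3 -m pendant '[{"xyz":[-16,-44,0],"turn":0,"claw":0},{"xyz":[-16,-44,0],"turn":0,"claw":0},{"xyz":[-16,-44,0],"turn":0,"claw":0},{"xyz":[0,0,0],"turn":0,"claw":0},{"xyz":[0,0,0],"turn":0,"claw":0}]'
python3 shot.py wk carton lid
python3 -c "
import cv2,numpy as np
a=cv2.imread('pics/wc.png')[:,100:540];b=cv2.imread('pics/wk.png')[:,60:580]
cv2.imwrite('pics/wck.png',cv2.resize(np.hstack([a,b]),(800,333)))"
```

```text
time_s: 2.9
tcp_pos: [477.8, 204.4, 289.8]
orientation: [0.118, 0.993, -0.0, -0.001]
contact_force: [-0.5, -0.1, -0.7]
gripper_width: 0.994
finger_force: 0.0
caddy [([351.0, 251.0], 0.78, 11924)]
clip [([315.0, 216.0], 0.97, 1718)]
time_s: 3.55
tcp_pos: [503.5, -28.5, 290.8]
orientation: [0.116, 0.993, 0.0, 0.0]
contact_force: [1.3, 0.8, -0.1]
gripper_width: 0.141
finger_force: 0.0
time_s: 4.05
tcp_pos: [519.8, -167.3, 290.3]
orientation: [0.117, 0.993, 0.0, -0.0]
contact_force: [-0.5, 1.0, 0.5]
gripper_width: 0.004
finger_force: 0.0
carton [([343.0, 220.0], 0.77, 18480), ([302.0, 50.0], 0.73, 10322), ([46.0, 279.0], 0.56, 15511)]
lid [([341.0, 234.0], 0.94, 4511), ([304.0, 48.0], 0.71, 8731), ([18.0, 301.0], 0.65, 4181)]
```

View pics/wck.png

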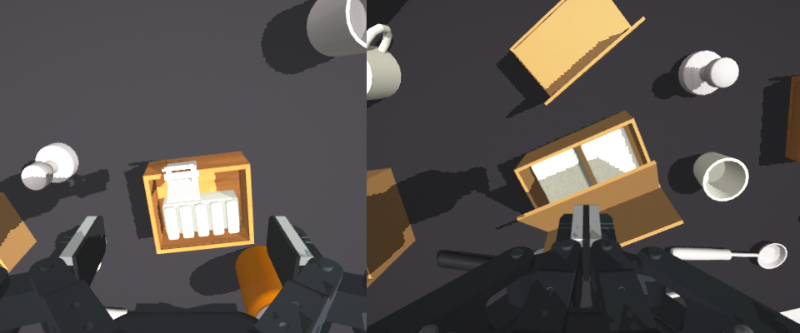

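```bash
python3 - <<'E'
import cv2,numpy as np
w=cv2.imread('pics/wc.png'); k=cv2.imread('pics/wk.png')
a=w[170:320,260:410]; b=k[120:310,220:450]
s=cv2.INTER_CUBIC
A=cv2.resize(a,None,fx=2.1,fy=2.1,interpolation=s); B=cv2.resize(b,None,fx=2.1,fy=2.1,interpolation=s)
A=np.vstack([A,np.zeros((B.shape[0]-A.shape[0],A.shape[1],3),np.uint8)])
I=np.hstack([A,B]); cv2.imwrite('pics/crop2.png',I); print(I.shape)
E
```

```text
(399, 798, 3)
```

View pics/crop2.png

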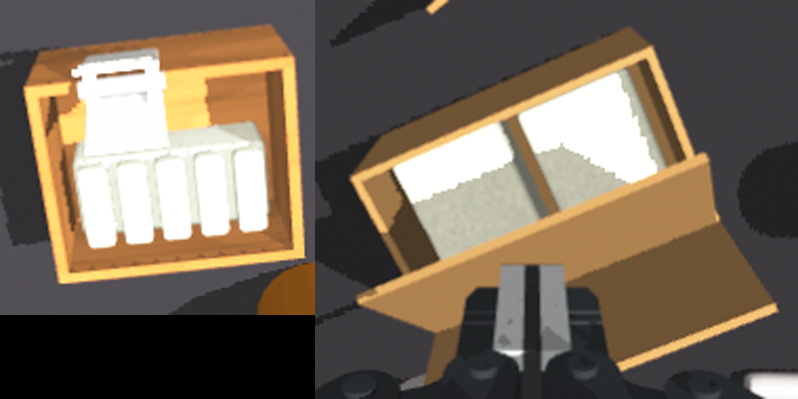

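```bash
cat > fit.py <<'E'
import pickle
from h import *
from scipy.optimize import least_squares
R=lambda a:np.array([[np.cos(a),-np.sin(a)],[np.sin(a),np.cos(a)]])
def W(p,l): return np.r_[R(p[2])@np.array(l[:2],float)+p[:2],l[2]]
w=pickle.load(open("wc.pkl","rb"))[0]; k=pickle.load(open("wk.pkl","rb"))[0]
P=lambda x,y,ox,oy:np.array([x/2.1+ox,y/2.1+oy])
cad=[((26,88),(-60,-70,65)),((296,56),(-60,70,65)),((303,258),(60,70,65)),((62,284),(60,-70,65))]
f=lambda p:np.concatenate([proj(w,W(p,l))-P(*q,260,170) for q,l in cad])
r=least_squares(f,[566,189,0.1]); print("caddy",r.x.round(3),r.fun.round(1))
if __name__=="__main__":
  pc=r.x
  for q in ((72,72),(164,72),(160,62)):
    v=atz(w,P(*q,260,170),70); print("coil end local",(R(pc[2]).T@(v[:2]-pc[:2])).round(1))
  print("clip coil centre projections", [((proj(w,W(pc,(-57,y,70)))-[260,170])*2.1).round() for y in (-30,-22,0,22)])
  def g(p):
    a=p[3]; q=[((352,179),(-50,-80,80)),((653,47),(-50,80,80)),((777,309),(50,80,166)),((358,301),(42-86*np.cos(a),-78,80+86*np.sin(a))),((707,154),(42-86*np.cos(a),78,80+86*np.sin(a)))]
    return np.concatenate([proj(k,W(p,l))-P(u[0]-315,u[1],220,120) for u,l in q])
  s=least_squares(g,[571,-175,.1,.9]); print("carton",s.x.round(3),s.fun.round(1))
  p=s.x; print("edge",W(p,(46,0,166)),"lid edge",W(p,(42-86*np.cos(p[3]),0,80+86*np.sin(p[3]))))
E
python3 fit.py
```

```text
caddy [ 5.78787e+02  2.01183e+02 -1.16000e-01] [ 0.  -0.2 -0.5  0.5  1.1 -0.1 -0.6 -0.3]
coil end local [-67.3 -44.3]
coil end local [-61.7   2.2]
coil end local [-67.2   0.8]
clip coil centre projections [array([103.,  88.]), array([118.,  86.]), array([161.,  81.]), array([204.,  76.])]
carton [ 5.67466e+02 -1.75319e+02  1.87000e-01  8.62000e-01] [-0.5 -0.1 -0.7 -0.4  0.7  0.5  0.5 -0.5 -0.2  0.5]
edge [ 612.66048091 -166.74946978  166.        ] lid edge [ 553.75045903 -177.91918093  145.30332029]
```

Both fits agree to about 1 px:
- carton: (567,-175), yaw 0.187, lid 0.86
- caddy: (579,201), yaw -0.116

Next I turn to the carton's axes, go down in front of the lid and push.

```bash
python3 -m pendant '[{"xyz":[0,-5,0],"turn":-8,"claw":0},{"xyz":[0,-5,0],"turn":-8,"claw":0},{"xyz":[0,-7,0],"turn":-8,"claw":0},{"xyz":[0,0,40],"turn":0,"claw":0},{"xyz":[0,0,40],"turn":0,"claw":0}]'
python3 -m pendant '[{"xyz":[0,0,40],"turn":0,"claw":0},{"xyz":[0,0,28],"turn":0,"claw":0},{"xyz":[0,0,0],"turn":0,"claw":0},{"xyz":[0,0,0],"turn":0,"claw":0}]'
python3 -m pendant '[{"xyz":[-12,0,0],"turn":0,"claw":0},{"xyz":[-12,0,0],"turn":0,"claw":0},{"xyz":[-12,0,0],"turn":0,"claw":0},{"xyz":[-12,0,0],"turn":0,"claw":0}]'
python3 -m pendant '[{"xyz":[-8,0,0],"turn":0,"claw":0},{"xyz":[-6,0,0],"turn":0,"claw":0},{"xyz":[0,0,0],"turn":0,"claw":0}]'
```

```text
time_s: 4.7
tcp_pos: [520.4, -183.2, 211.1]
orientation: [-0.093, 0.996, -0.001, 0.002]
contact_force: [0.4, 0.2, -1.0]
gripper_width: -0.002
finger_force: 0.0
time_s: 5.1
tcp_pos: [519.0, -183.2, 142.9]
orientation: [-0.093, 0.996, 0.0, -0.0]
contact_force: [0.3, -0.1, -0.3]
gripper_width: 0.0
finger_force: 0.0
time_s: 5.5
tcp_pos: [568.0, -175.7, 143.3]
orientation: [-0.092, 0.996, -0.0, 0.001]
contact_force: [-2.0, -0.5, 0.6]
gripper_width: 0.002
finger_force: 0.6
time_s: 5.8
tcp_pos: [582.9, -173.2, 144.5]
orientation: [-0.092, 0.996, -0.001, 0.002]
contact_force: [-1.3, 0.3, 9.8]
gripper_width: 0.004
finger_force: 0.0
```

There's a 10 N upward force, probably the lid edge catching under the knuckles. I'll raise the tool and continue.

```bash
python3 -m pendant '[{"xyz":[4,0,0],"turn":0,"claw":0},{"xyz":[0,0,-14],"turn":0,"claw":0},{"xyz":[-4,0,0],"turn":0,"claw":0},{"xyz":[0,0,0],"turn":0,"claw":0}]'
python3 -m pendant '[{"xyz":[-5,0,0],"turn":0,"claw":0},{"xyz":[-5,0,0],"turn":0,"claw":0},{"xyz":[0,0,0],"turn":0,"claw":0}]'
python3 -m pendant '[{"xyz":[-3,0,0],"turn":0,"claw":0},{"xyz":[0,0,0],"turn":0,"claw":0}]'
python3 shot.py wp lid carton
```

```text
time_s: 6.2
tcp_pos: [581.2, -173.1, 156.3]
orientation: [-0.092, 0.996, -0.0, 0.001]
contact_force: [0.6, 0.4, 1.1]
gripper_width: -0.001
finger_force: 0.0
time_s: 6.5
tcp_pos: [590.5, -171.0, 155.7]
orientation: [-0.092, 0.996, 0.0, 0.0]
contact_force: [0.2, -0.2, 0.1]
gripper_width: -0.004
finger_force: 0.0
time_s: 6.7
tcp_pos: [593.0, -170.6, 156.0]
orientation: [-0.092, 0.996, 0.0, -0.0]
contact_force: [-0.7, 0.9, -0.0]
gripper_width: 0.001
finger_force: 0.0
lid [([288.0, 275.0], 0.88, 17325)]
carton [([338.0, 1.0], 0.76, 391), ([324.0, 203.0], 0.57, 57833)]
```

```bash
for i in 1 2 3; do python3 -m pendant '[{"xyz":[-3,0,0],"turn":0,"claw":0},{"xyz":[0,0,0],"turn":0,"claw":0}]' | grep -E "tcp|contact"; done
```

```text
tcp_pos: [595.9, -170.2, 156.4]
contact_force: [0.6, 0.3, 1.0]
tcp_pos: [598.1, -169.8, 156.2]
contact_force: [-2.1, -1.0, 1.4]
tcp_pos: [598.3, -169.7, 156.2]
contact_force: [-9.4, -1.8, 5.7]
```

It stops at local x = 31, as predicted, with the force rising. One more firm press, then I back off and check.

```bash
python3 -m pendant '[{"xyz":[-3,0,0],"turn":0,"claw":0},{"xyz":[0,0,0],"turn":0,"claw":0},{"xyz":[0,0,0],"turn":0,"claw":0}]' | grep -E "tcp|contact"
python3 -m pendant '[{"xyz":[20,0,0],"turn":0,"claw":0},{"xyz":[40,0,0],"turn":0,"claw":0},{"xyz":[40,0,-40],"turn":0,"claw":0},{"xyz":[0,0,-45],"turn":0,"claw":0},{"xyz":[0,0,-45],"turn":0,"claw":0}]' | grep -E "tcp|contact"
python3 -m pendant '[{"xyz":[0,0,0],"turn":0,"claw":0},{"xyz":[0,0,0],"turn":0,"claw":0}]' | grep -E "tcp|contact|time"
python3 shot.py wl carton lid
python3 -c "
import cv2
cv2.imwrite('pics/wlc.png',cv2.imread('pics/wl.png'))"
```

```text
tcp_pos: [598.6, -169.6, 156.3]
contact_force: [-15.4, -3.3, 9.9]
tcp_pos: [509.1, -185.8, 282.6]
contact_force: [1.3, -0.1, 0.1]
time_s: 8.45
tcp_pos: [512.0, -186.4, 283.2]
contact_force: [-0.0, 0.1, -0.1]
carton [([36.0, 157.0], 0.68, 10133), ([376.0, 64.0], 0.64, 12180), ([327.0, 222.0], 0.62, 18150)]
lid [([357.0, 279.0], 0.66, 3596), ([376.0, 60.0], 0.62, 9513), ([0.0, 158.0], 0.54, 161), ([496.0, 164.0], 0.36, 2865)]
```

View pics/wlc.png

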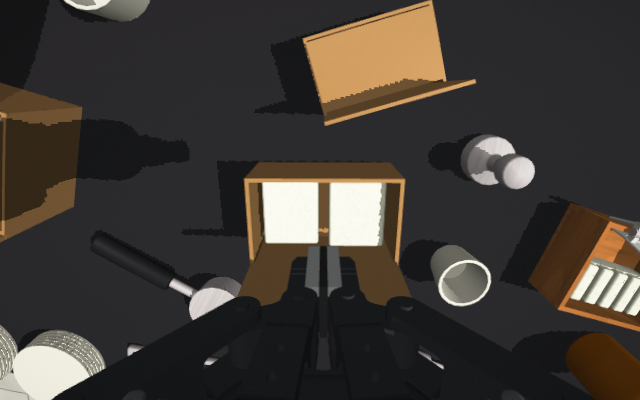

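The lid is no longer leaning over the filters: the rim corners are at (245,180) and (404,180), and the lid face runs down into the back card near (320,250). Now to the clip.

```bash
for i in 1; do
python3 -m pendant '[{"xyz":[-9,42,0],"turn":0,"claw":0},{"xyz":[-9,42,0],"turn":0,"claw":0},{"xyz":[-9,42,0],"turn":0,"claw":0},{"xyz":[-9,42,0],"turn":0,"claw":0},{"xyz":[-9,42,0],"turn":0,"claw":80}]'
python3 -m pendant '[{"xyz":[-9,42,0],"turn":0,"claw":80},{"xyz":[-9,42,0],"turn":0,"claw":80},{"xyz":[-8,42,0],"turn":0,"claw":80},{"xyz":[0,0,0],"turn":-8,"claw":80},{"xyz":[0,0,0],"turn":-8,"claw":80}]'
python3 -m pendant '[{"xyz":[0,0,0],"turn":-8,"claw":80},{"xyz":[0,0,0],"turn":-8,"claw":80},{"xyz":[0,0,0],"turn":-8,"claw":80},{"xyz":[0,0,0],"turn":-8,"claw":80},{"xyz":[0,0,0],"turn":-8,"claw":80}]'
python3 -m pendant '[{"xyz":[0,0,0],"turn":-8,"claw":80},{"xyz":[0,0,0],"turn":-8.5,"claw":80},{"xyz":[0,0,0],"turn":0,"claw":80},{"xyz":[0,0,0],"turn":0,"claw":80}]'
done | grep -E "tcp|orient|time"
python3 shot.py wd clip caddy
python3 - <<'E'
from h import *
print(ctrl.get_state()["joint_positions"].round(3))
a=cv2.imread("pics/wd.png"); cv2.imwrite("pics/wdc.png",cv2.resize(a[100:340,180:480],(750,600),interpolation=cv2.INTER_CUBIC))
E
```

```text
time_s: 9.1
tcp_pos: [515.6, 30.4, 279.9]
orientation: [-0.092, 0.996, 0.0, -0.002]
time_s: 9.6
tcp_pos: [518.1, 159.0, 279.5]
orientation: [-0.234, 0.972, -0.0, -0.002]
time_s: 10.1
tcp_pos: [518.2, 157.3, 279.7]
orientation: [-0.551, 0.834, 0.001, -0.002]
time_s: 10.5
tcp_pos: [518.5, 157.3, 280.4]
orientation: [-0.662, 0.75, 0.001, -0.001]
clip [([324.0, 201.0], 0.84, 1899), ([337.0, 204.0], 0.43, 731)]
caddy [([268.0, 208.0], 0.81, 13426), ([339.0, 202.0], 0.63, 717), ([148.0, 281.0], 0.52, 5828)]
[ 0.294  0.28  -0.03   1.262  0.    -1.154]
```

View pics/wdc.png

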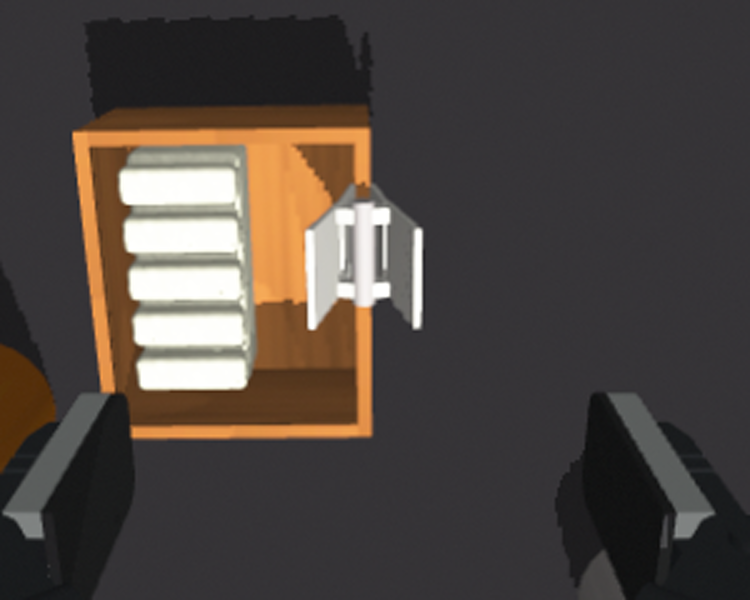

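```bash
python3 - <<'E'
import fit
from fit import *
d=pickle.load(open("wd.pkl","rb"))[0]; P=lambda q:np.array(q)/2.5+[180,100]
cad=[((75,133),(60,-70,65)),((370,130),(-60,-70,65)),((372,436),(-60,70,65))]
pc0=fit.r.x
print([(proj(d,W(pc0,l))-P(q)).round(1) for q,l in cad])
f2=lambda p:np.concatenate([f(p)]+[proj(d,W(p,l))-P(q) for q,l in cad])
r=least_squares(f2,pc0); pc=r.x; print(pc.round(3))
def clip(t): # local y of centre, local x
    return np.concatenate([proj(d,W(pc,(t[0]+sx*21.5,t[1]+sy*20,108)))-P(q) for sx,sy,q in ((1,-1,(306,232)),(1,1,(308,329)),(-1,-1,(422,230)),(-1,1,(422,328)))]+[proj(d,W(pc,(t[0],t[1]+s*22,75)))-P(q) for s,q in ((-1,(363,202)),(1,(363,305)))])
s=least_squares(clip,[-57,-22]); print("clip local",s.x.round(1),s.fun.round(1))
c=W(pc,(-57,s.x[1],95)); st=ctrl.get_state()
from scipy.spatial.transform import Rotation as Ro
T=Ro.from_quat(st["orientation"]).as_matrix(); print("target",c.round(1),"tool shift",(T.T@(c-st["tcp_pos"])).round(1)); print("tool y ang",np.degrees(np.arctan2(T[1,1],T[0,1])),"want",180+np.degrees(pc[2]))
E
```

```text
caddy [ 5.78787e+02  2.01183e+02 -1.16000e-01] [ 0.  -0.2 -0.5  0.5  1.1 -0.1 -0.6 -0.3]
[array([-2.1, -0.2]), array([-1.5, -0.2]), array([-1.7,  0.3])]
[ 5.77874e+02  2.01331e+02 -1.17000e-01]
clip local [-57.5 -20.7] [-0.4 -0.8 -0.1  0.9  0.4 -0.3 -0.3  0.9  0.1 -0.2  0.3 -0.5]
target [518.8 187.4  95. ] tool shift [-30.    3.5 186.1]
tool y ang 172.95767755270754 want 173.28364008942467
```

```bash
python3 - <<'E'
from fit import *
from scipy.spatial.transform import Rotation as Ro
d=pickle.load(open("wd.pkl","rb"))[0]; st=ctrl.get_state(); T=Ro.from_quat(st["orientation"]).as_matrix()
print(st["gripper_width"])
for z in (0,6,13,19):
  print(z,[((proj(d,st["tcp_pos"]+T@np.array([x,y,z]))-[180,100])*2.5).round().tolist() for y in (-40,40) for x in (-11,11)])
E
```

```text
caddy [ 5.78787e+02  2.01183e+02 -1.16000e-01] [ 0.  -0.2 -0.5  0.5  1.1 -0.1 -0.6 -0.3]
0.9344072739370102
0 [[118.0, 522.0], [106.0, 408.0], [584.0, 521.0], [595.0, 407.0]]
6 [[127.0, 502.0], [116.0, 391.0], [575.0, 501.0], [586.0, 390.0]]
13 [[137.0, 480.0], [126.0, 373.0], [566.0, 479.0], [576.0, 372.0]]
19 [[144.0, 462.0], [135.0, 358.0], [559.0, 461.0], [568.0, 357.0]]
```

The finger tips sit 13 mm back when open, so the TCP refers to closed fingers. I'll line up, go down and squeeze.

```bash

python3 -m pendant '[{"xyz":[-30,4,0],"turn":-0.3,"claw":80},{"xyz":[0,0,45],"turn":0,"claw":80},{"xyz":[0,0,45],"turn":0,"claw":80},{"xyz":[0,0,40],"turn":0,"claw":80},{"xyz":[0,0,0],"turn":0,"claw":80}]'
python3 -m pendant '[{"xyz":[0,0,30],"turn":0,"claw":80},{"xyz":[0,0,26],"turn":0,"claw":80},{"xyz":[0,0,0],"turn":0,"claw":80},{"xyz":[0,0,0],"turn":0,"claw":80}]'
python3 -m pendant '[{"xyz":[0,0,0],"turn":0,"claw":50},{"xyz":[0,0,0],"turn":0,"claw":20},{"xyz":[0,0,0],"turn":0,"claw":20},{"xyz":[0,0,0],"turn":0,"claw":20},{"xyz":[0,0,0],"turn":0,"claw":20}]' 30
python3 -m pendant '[{"xyz":[0,0,0],"turn":0,"claw":20},{"xyz":[0,0,0],"turn":0,"claw":20},{"xyz":[0,0,0],"turn":0,"claw":20}]'
python3 -c "
from workcell import ctrl; s=ctrl.get_state(); print(s['gripper_width']*85.4)"
```

```text
time_s: 11.15
tcp_pos: [514.0, 186.0, 146.3]
orientation: [-0.665, 0.747, 0.002, -0.006]
contact_force: [-1.4, -0.3, 0.3]
gripper_width: 0.934
finger_force: 0.0
time_s: 11.55
tcp_pos: [519.6, 187.9, 97.4]
orientation: [-0.665, 0.747, -0.0, 0.001]
contact_force: [0.5, 0.4, 0.7]
gripper_width: 0.937
finger_force: 0.0
time_s: 12.05
tcp_pos: [520.5, 188.4, 98.8]
orientation: [-0.665, 0.747, -0.001, 0.002]
contact_force: [-1.8, 0.7, 12.9]
gripper_width: 0.294
finger_force: 30.9
time_s: 12.35
tcp_pos: [520.5, 188.3, 98.8]
orientation: [-0.665, 0.747, -0.001, 0.002]
contact_force: [-1.6, 0.4, 12.2]
gripper_width: 0.288
finger_force: 30.9
24.571879674476595
```

The gripper reads 24.6 mm at 31 N, so the clip is fully squeezed. Lifting, then checking.

```bash

python3 -m pendant '[{"xyz":[0,0,-10],"turn":0,"claw":20},{"xyz":[0,0,-20],"turn":0,"claw":20},{"xyz":[0,0,-30],"turn":0,"claw":20},{"xyz":[0,0,-40],"turn":0,"claw":20},{"xyz":[0,0,-40],"turn":0,"claw":20}]'
python3 -m pendant '[{"xyz":[0,0,-30],"turn":0,"claw":20},{"xyz":[0,0,0],"turn":0,"claw":20},{"xyz":[0,0,0],"turn":0,"claw":20}]'
python3 shot.py we clip
python3 - <<'E'
from h import *
st=ctrl.get_state()
a=cv2.imread("pics/we.png"); cv2.imwrite("pics/wec.png",cv2.resize(a[100:340,180:480],(750,600),interpolation=cv2.INTER_CUBIC))
E
```

```text
time_s: 12.85
tcp_pos: [518.1, 187.3, 237.2]
orientation: [-0.665, 0.747, 0.0, -0.0]
contact_force: [2.0, 0.8, -0.3]
gripper_width: 0.287
finger_force: 29.8
time_s: 13.15
tcp_pos: [519.0, 187.7, 266.7]
orientation: [-0.665, 0.747, -0.0, 0.001]
contact_force: [-0.3, -0.5, -0.9]
gripper_width: 0.299
finger_force: 29.8
clip [([321.0, 256.0], 0.7, 5469)]
```

View pics/wec.png

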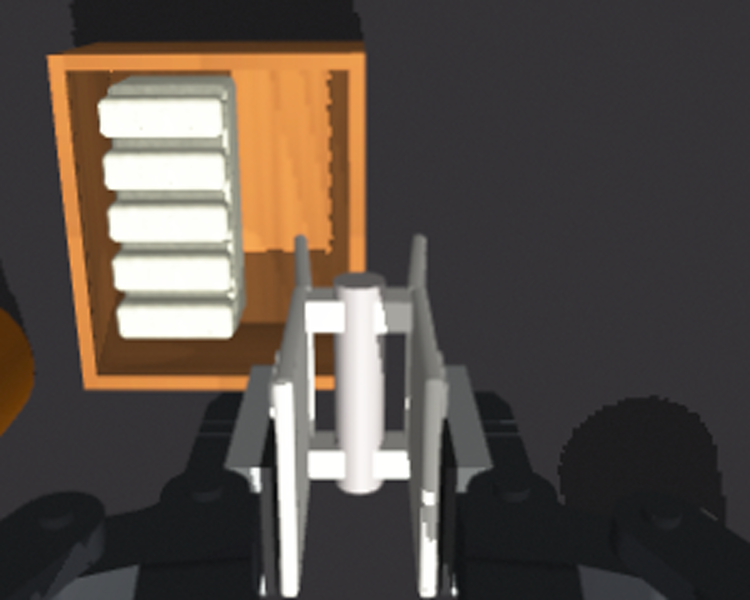

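The clip is off the wall and squeezed, with its coil at column 360 between the handles at 285 and 432. Now I'll compute where it sits in the tool, recheck the carton fit, and get the move.

```bash
cat > go.py <<'E'
from fit import *
from scipy.spatial.transform import Rotation as Ro
e=pickle.load(open("we.pkl","rb"))[0]; l=pickle.load(open("wl.pkl","rb"))[0]
st=ctrl.get_state(); T=Ro.from_quat(st["orientation"]).as_matrix(); P=lambda q:np.array(q)/2.5+[180,100]
if __name__=="__main__":
  fn=lambda t:np.concatenate([proj(e,st["tcp_pos"]+T@(t+[s*22,0,0]))-P(q) for s,q in ((1,(361,281)),(-1,(361,484)))])
  s=least_squares(fn,[0,0,28]); print("coil in tool",s.x.round(1),s.fun.round(1))
  pk=[567.466,-175.319,.187]
  print("wl rim residual",[(proj(l,W(pk,q))-u).round(1) for q,u in (((-50,-80,80),(245,180)),((-50,80,80),(404,180)))])
  ce=W(pk,(46,0,266)); print("edge",ce,"shift tool",(T.T@(ce-st["tcp_pos"])).round(1),"turn",-(190.71-np.degrees(np.arctan2(T[1,1],T[0,1]))%360))
E
python3 go.py
```

```text
caddy [ 5.78787e+02  2.01183e+02 -1.16000e-01] [ 0.  -0.2 -0.5  0.5  1.1 -0.1 -0.6 -0.3]
coil in tool [ 1.   0.3 23. ] [ 0.   0.  -0.1 -0. ]
wl rim residual [array([-0.9, -0.5]), array([ 0.6, -0.9])]
edge [ 612.66405403 -166.76704631  266.        ] shift tool [ 340.7 -135.2   -1.3] turn -17.36465642506792
```

```bash
(
python3 -m pendant '[{"xyz":[38,-15,0],"turn":0,"claw":20},{"xyz":[38,-15,0],"turn":0,"claw":20},{"xyz":[38,-15,0],"turn":0,"claw":20},{"xyz":[38,-15,0],"turn":0,"claw":20},{"xyz":[38,-15,0],"turn":0,"claw":20}]'
python3 -m pendant '[{"xyz":[38,-15,0],"turn":0,"claw":20},{"xyz":[38,-15,0],"turn":0,"claw":20},{"xyz":[38,-15,0],"turn":0,"claw":20},{"xyz":[37,-15,0],"turn":0,"claw":20},{"xyz":[0,0,0],"turn":-6,"claw":20}]'
python3 -m pendant '[{"xyz":[0,0,0],"turn":-6,"claw":20},{"xyz":[0,0,0],"turn":-5.4,"claw":20},{"xyz":[0,0,0],"turn":0,"claw":20},{"xyz":[0,0,0],"turn":0,"claw":20}]' )| grep -vE "orien|force: 2"
python3 shot.py wf clip carton lid
python3 - <<'E'
from h import *
a=cv2.imread("pics/wf.png"); cv2.imwrite("pics/wfc.png",cv2.resize(a[100:340,180:480],(750,600),interpolation=cv2.INTER_CUBIC))
from go import T,st,W
pk=[567.466,-175.319,.187]
ce=W(pk,(46,0,178)); print("shift coil at TCP",(T.T@(ce-st["tcp_pos"])).round(1),"turn left",-(190.71-np.degrees(np.arctan2(T[1,1],T[0,1]))%360))
c=read_camera("wrist")
for q in ((46,0,166),(46,-80,166),(46,80,166),(42,-80,166),(50,-80,166)): print(q,((proj(c,W(pk,q))-[180,100])*2.5).round())
E
```

```text
time_s: 13.75
tcp_pos: [570.3, -11.4, 263.8]
contact_force: [0.3, 0.8, -0.2]
gripper_width: 0.293
time_s: 14.25
tcp_pos: [613.3, -171.6, 262.8]
contact_force: [-0.7, 1.1, -0.3]
gripper_width: 0.293
time_s: 14.65
tcp_pos: [612.6, -166.5, 264.3]
contact_force: [0.3, -0.1, -0.5]
gripper_width: 0.293
clip [([321.0, 258.0], 0.75, 5333)]
carton [([510.0, 213.0], 0.88, 11961), ([377.0, 161.0], 0.69, 16664)]
lid [([534.0, 205.0], 0.76, 4150), ([325.0, 150.0], 0.57, 802)]
caddy [ 5.78787e+02  2.01183e+02 -1.16000e-01] [ 0.  -0.2 -0.5  0.5  1.1 -0.1 -0.6 -0.3]
shift coil at TCP [ 0.1  0.5 87.4] turn left 0.005755486136877153
(46, 0, 166) [355. 268.]
(46, -80, 166) [355. -33.]
(46, 80, 166) [356. 513.]
(42, -80, 166) [371. -33.]
(50, -80, 166) [339. -33.]
```

View pics/wfc.png

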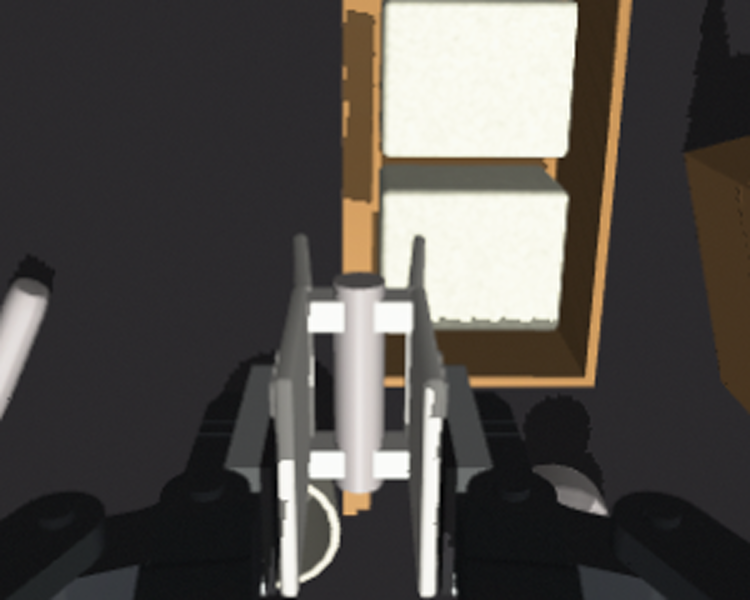

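The card pair shows as one strip about 8 mm thick (columns 343–374, centre 358), so the lid is flat against the back card. The coil at column 360 lies in the same plane. I'll go down slowly.

```bash
(
python3 -m pendant '[{"xyz":[-1,0,12],"turn":0,"claw":20},{"xyz":[0,0,12],"turn":0,"claw":20},{"xyz":[0,0,0],"turn":0,"claw":20}]'
python3 -m pendant '[{"xyz":[0,0,10],"turn":0,"claw":20},{"xyz":[0,0,8],"turn":0,"claw":20},{"xyz":[0,0,0],"turn":0,"claw":20}]'
python3 -m pendant '[{"xyz":[0,0,8],"turn":0,"claw":20},{"xyz":[0,0,6],"turn":0,"claw":20},{"xyz":[0,0,0],"turn":0,"claw":20},{"xyz":[0,0,0],"turn":0,"claw":20}]' )| grep -vE "orien"
python3 - <<'E'
from h import *
pk=[567.466,-175.319,.187]
from go import T,st,W
a=read_camera("wrist")["img"]; b=read_camera("scene"); u=proj(b,W(pk,(46,0,170))).astype(int); print(u, st["tcp_pos"], T.T@(W(pk,(46,0,178))-st["tcp_pos"]))
x,y=u; B=cv2.resize(b["img"][y-40:y+40,x-50:x+50],(400,320),interpolation=cv2.INTER_CUBIC); A=cv2.resize(a[120:340,220:430],(400,419),interpolation=cv2.INTER_CUBIC)
B=np.vstack([B,np.zeros((99,400,3),np.uint8)]); cv2.imwrite("pics/fin.png",np.hstack([A,B]))
E
```

```text
time_s: 15.2
tcp_pos: [611.5, -165.3, 238.7]
contact_force: [-0.3, -0.1, -0.1]
gripper_width: 0.291
finger_force: 29.8
time_s: 15.5
tcp_pos: [612.2, -165.6, 221.9]
contact_force: [-0.2, -0.4, -0.8]
gripper_width: 0.291
finger_force: 29.8
time_s: 15.9
tcp_pos: [613.0, -165.8, 209.5]
contact_force: [1.0, -0.3, -0.7]
gripper_width: 0.294
finger_force: 29.8
caddy [ 5.78787e+02  2.01183e+02 -1.16000e-01] [ 0.  -0.2 -0.5  0.5  1.1 -0.1 -0.6 -0.3]
[288 182] [ 612.98959408 -165.7683581   209.53122393] [ 0.9238941   0.49687744 31.53126971]
```

View pics/fin.png

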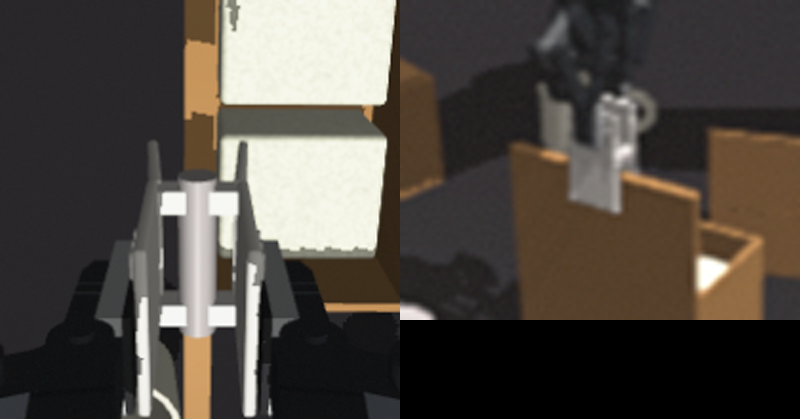

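```bash
python3 - <<'E'
from go import *
b=read_camera("scene"); pk=[567.466,-175.319,.187]
for x in (60,62):
  for z in (130,135,140,145,150): print(x,z,[((proj(b,W(pk,(x,y,z)))-[238,142])*4+[400,0]).round().tolist() for y in (-20,20)])
for y in (-80,80): print("card",((proj(b,W(pk,(50,y,166)))-[238,142])*4+[400,0]).round())
E
```

```text
caddy [ 5.78787e+02  2.01183e+02 -1.16000e-01] [ 0.  -0.2 -0.5  0.5  1.1 -0.1 -0.6 -0.3]
60 130 [[571.0, 212.0], [617.0, 225.0]]
60 135 [[571.0, 206.0], [617.0, 219.0]]
60 140 [[571.0, 200.0], [617.0, 213.0]]
60 145 [[570.0, 194.0], [617.0, 207.0]]
60 150 [[570.0, 188.0], [616.0, 201.0]]
62 130 [[570.0, 213.0], [616.0, 226.0]]
62 135 [[569.0, 207.0], [616.0, 220.0]]
62 140 [[569.0, 201.0], [615.0, 214.0]]
62 145 [[569.0, 195.0], [615.0, 208.0]]
62 150 [[568.0, 189.0], [615.0, 202.0]]
card [509. 144.]
card [695. 195.]
```

The scene view agrees: jaw tips at z ≈ 141, about 25 mm down the card, centred and touching nothing. I'll go 2 mm lower, let it settle and hand in.

```bash
python3 -m pendant '[{"xyz":[0,0,2],"turn":0,"claw":20},{"xyz":[0,0,0],"turn":0,"claw":20},{"xyz":[0,0,0],"turn":0,"claw":20},{"xyz":[0,0,0],"turn":0,"claw":20}]'; python3 -c "
from workcell import ctrl
s=ctrl.get_state(); print(s['contact_force'],s['gripper_width']); print(ctrl.hand_in())"
```

```text
time_s: 16.45
tcp_pos: [613.1, -165.8, 207.7]
orientation: [0.77, -0.638, 0.0, 0.0]
contact_force: [-0.2, -0.1, -0.3]
gripper_width: 0.288
finger_force: 29.8
[-0.16578387 -0.10188249 -0.34846755] 0.2876983036046296
the job is handed in; nothing more can be done
None
```

The job is handed in at about 16.5 s: the lid stands upright against the back card, and the clip is held squeezed open around the middle of the top edge, jaws about 25 mm down each side and no contact force measured.

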